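# Third hand at the sprung jig: stack spacer and bush, hold them pressed for pinning

## Robot

A 6-joint arm with a two-finger parallel gripper is mounted at the origin on a cart in front of the work surface, level with it; the furniture and walls round the work are solid. World frame = base frame: x ahead of the robot, y to its left, z up, the work surface at z = 0. Lengths are in m, angles in rad, forces in N, time in s.
With the tool pointing down it reaches from about 0.35 to 0.85 m from the base axis. Payload 8.1 kg.
Tool frame: the origin (TCP) lies at the centre of the arm's flange, where the gripper is bolted on; the fingertips stand 186 mm ahead of it and the grasp point (between the pads) lies 167 mm ahead of it (robot.grasp_offset is the distance from the TCP to the grasp point, in m); z points along the fingers, y is the line along which they close (so a half turn about z gives the same grasp; the last joint's range is limited). The gripper opens to 93 mm and grips with 3 to 60 N. Pads are 15 mm wide; open, the fingers measure 128 mm over their backs; the gripper's body (75 mm by 188 mm) begins 65 mm behind the grasp point.
Start: joints at [1.159, 0.13, 1.488, -0, 1.523, -0.085], TCP at [0.193, 0.568, 0.405] pointing down, gripper open.
Joint ranges: [-2.96, 2.96], [-0.89, 2.26], [0.02, 2.5], [-1.34, 4.48], [0, 2.73], [-2.66, 2.66]. Speed limits (rad/s): [2.39, 2.39, 2.79, 3.14, 3.14, 3.14].

## Interface

Orientations are given as a rotation vector (axis times angle).
In Python, from plant import robot gives the robot as it stands.
- The arm moves only by the tool drive_tool, never from a script. Its argument "moves" is one flat list of numbers, 7 for each row, row after row: the finger opening in mm, from 0 to 93, then the shift along the tool's x, y, z in mm, then the turn, a rotation vector about the tool's x, y, z in degrees. A call has 1 to 8 rows; each row shifts and turns the commanded pose from where the row before left it, along the tool's axes as they then stand; what a row does not reach is not made up. A row lasts 1/10 s, in which the tool goes at most 50 mm and 8.59 degrees, less where a joint would pass 70% of its speed; a pose out of reach is approached as far as the arm can. A call is refused whole if a number of a shift passes 50 or a number of a turn 8.59, either way. A call with a gripper value outside its range is refused whole. The fingers move at their own pace and stop on an object; "grip_force" is the grip in N (left out, the last holds). Time passes only in rows, so rows that do not move let the fingers close. It gives the time, the measured TCP pose, the force, the opening and the grip force at its end, in the units of the state.
- robot.read_state(): the state, without advancing time (a new reading comes with each control period).
- robot.read_camera(name): name is "side" or "top" or "wrist"; returns a dict with "color" (420x560x3 uint8, red, green, blue), "depth" (420x560 float32, m along the optical axis (not along the pixel's ray), 0 where there is no reading), "mtx" (3x3 intrinsics, pixels), "R" (3x3) and "t" (3): a world point X has camera coordinates R X + t. Camera axes: x right, y down, z forward; pixel columns grow to the right and rows downward; lengths in m; the calibration is good to about 2 mm. A picture is of the moment at which its call begins.
- robot.close_job(): hands the job in; it is judged then, once.
The state is a dict: "t": time; "q": joint angles; "dq": joint speeds; "joint_torque": joint torques, N m; "tool_pos": TCP position; "orientation": TCP orientation; "force": force on the tool from outside, world axes, zero at the start; "wrist_torque": the same for the moment, N m; "opening": finger opening in m; "gripper_force": force on a finger pad.
Only numpy, scipy, OpenCV 4.12 (cv2) and the standard library are available. Lean on these libraries where they do the work, as an engineer would, in place of code of your own. Each camera call takes 0.05 s, during which the arm holds its last target. There are 200 camera calls.

## Task

At the sprung jig, thread the plain spacer ring down the post until it rests fully home on the seat, then thread the flanged bush down on top of it, flange down and neck up. Then be the third hand for a colleague who will drive the cross pin: press the bush straight down with a steady force of about 10 N, so that the cross hole in the post stands clear above the bush and the spring is never pressed to its stop. Finish while still holding it pressed like that, and leave the loose sanding block, black tape roll and bolt where they lie.

Things in the scene. Friction and masses are not known exactly. Their poses are not given: they have to be found in the camera images.
- jig: fixed assembly jig: plywood board 130 x 100 x 15 mm carrying a dark steel spring housing (flange 64 mm wide, tube 44 mm wide, top 50 mm above the table) and in its middle an upright steel post, 14 mm in diameter, whose top stands 137 mm above the table. Origin: centre of the board's underside, on the post's axis; z up
- post_tip (a point): top centre of the post, 137 mm above the table, on its axis. The top 6 mm taper to 7 mm in diameter. The 5 mm cross hole (black, along the jig's x, visible from both sides) has its centre 11 mm below this point
- seat_top (a point): centre of the upper face of the sprung seat, a 42 mm disc on a 32 mm plunger that slides down round the post into the housing; 85 mm above the table when free. It moves down with the seat
- seat (a joint): how far the sprung seat is pressed down, m: 0 free, 0.028 at its stop. It springs back up; a downward load of about 2.6 N starts to move it, then 0.5 N per mm more (10 N at about 15 mm). The weight of spacer and bush alone does not move it
- spacer: plain aluminium spacer ring, loose, 50 mm outside diameter, 18 mm bore, 16 mm high, about 0.07 kg, lying flat on the table to the left or right of the jig. Origin: centre of its underside, z along its axis
- bush: loose flanged aluminium bush, 0.10 kg, standing flange down on the other side of the jig: flange 52 mm wide, 8 mm thick; neck above it 34 mm wide, 22 mm high; 18 mm bore through. Origin: centre of the underside, z up through the neck. Home on the spacer on the free seat its top is at 131 mm and hides the cross hole; 8 mm farther down the hole is clear. Fingers round the neck can bear on the flange
- sanding_block: loose cork sanding block, 60 x 100 x 31 mm, a bystander. Origin: centre of its underside
- black_tape: loose roll of black tape, 66 mm across, 18 mm high, a bystander (not a part of the stack). Origin: centre of its underside
- bolt: loose hex bolt with nut, 64 mm long, a bystander. Origin: centre of its underside
Mind the look-alikes: they are no part of the job. What is shaped like the bush but orange is not meant.

How it is judged:
By the outcome, as a careful person would: the job done as asked, in the order asked, and still so for the second after the job is handed in, while the arm keeps its last pose, push and grip.
It also fails if it takes over 64 s, if anything falls off the work surface, if the arm or the gripper's body presses on something with over 40 N, if the wrist force passes 120 N, or if a joint passes its speed limit or range.

## Working session

There is one attempt and no reset: what is moved stays moved. The work goes in short steps, Python scripts to look and compute and a tool call to move; the robot and the scene stay as the last step left them, time stands still between calls to the robot, and variables do not carry over. Pictures are saved under pics/ and viewed, at most 10 in all, crops included, and the job is handed in when it is done.

Besides the shell and the picture viewer there is one more tool, called after "Emit:" by a JSON object that holds its "fn" and its "kwargs". drive_tool: Moves the arm, as the interface text tells. Its arguments: {"type":"object","properties":{"moves":{"type":"array","items":{"type":"number"}},"grip_force":{"type":"number"}},"required":["moves"]}

```bash
ls; mkdir -p pics; python3 - <<'E'
from plant import robot
import cv2,numpy as np
s=robot.read_state();print(s)
for n in("top","side"):
    c=robot.read_camera(n);np.savez(n+".npz",**{k:c[k] for k in("color","depth","mtx","R","t")})
    cv2.imwrite(f"pics/{n}0.png",c["color"][:,:,::-1]);print(n,c["mtx"],c["R"],c["t"])
E
```

```text
pics
{'t': 0.0, 'q': array([ 1.15859357e+00,  1.31162673e-01,  1.48927035e+00,  1.84282173e-05,
        1.52300063e+00, -8.54236240e-02]), 'dq': array([-0.00128104, -0.00023202, -0.00072786, -0.0007316 , -0.0003549 ,
        0.00062812]), 'joint_torque': array([-2.95872167e-03, -5.59816110e+01, -4.91775441e+01,  7.64684030e-02,
        3.48849292e-02, -1.97260083e-04]), 'tool_pos': array([0.19249415, 0.56804356, 0.40369114]), 'orientation': array([-5.10947187e-01, -3.09928527e+00,  2.79525232e-03]), 'force': array([-0.04126003,  0.58794144, -0.54465105]), 'wrist_torque': array([-0.03508815, -0.00467634,  0.00036238]), 'gripper_force': 0.0, 'opening': 0.09296618392506337}
top [[412.90443712   0.         281.90465611]
 [  0.         412.90443712 208.54004771]
 [  0.           0.           1.        ]] [[-0.02870511 -0.99958713 -0.00125908]
 [-0.99578711  0.02870567 -0.0870863 ]
 [ 0.08708649 -0.00124605 -0.99619998]] [0.08956724 0.57753048 1.13329606]
side [[408.4998408    0.         284.14093418]
 [  0.         408.4998408  214.6023567 ]
 [  0.           0.           1.        ]] [[ 0.33671301  0.94150727 -0.0137265 ]
 [ 0.83957739 -0.30679574 -0.44831482]
 [-0.42630289  0.13942897 -0.89377033]] [-0.23287649 -0.40483935  1.32258952]
```

View pics/top0.png

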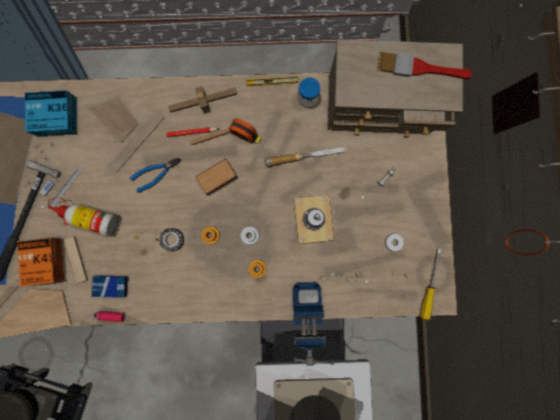

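View pics/side0.png

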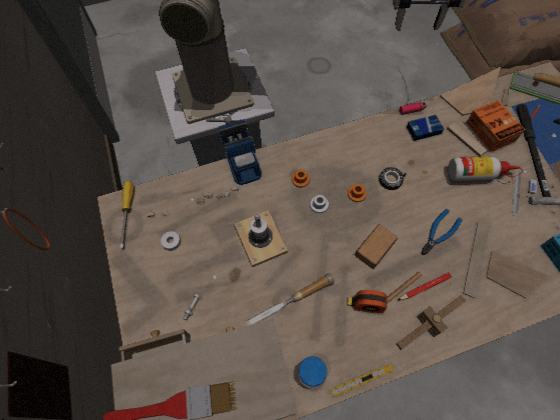

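Top view shows the jig at (315,218). The spacer ring candidate is the silver ring at (394,242), right of the jig; the tape roll (172,240) is black and larger. The bush candidates are silver (249,235), orange (210,235) and orange (257,268); the silver one is aluminium, so it is the one meant. I'll confirm with an enlarged crop and measure.

```bash
cat > h.py <<'E'
import numpy as np,cv2
def cloud(c):
    d=c["depth"];v,u=np.mgrid[:d.shape[0],:d.shape[1]]
    K=c["mtx"];p=np.stack([(u-K[0,2])/K[0,0]*d,(v-K[1,2])/K[1,1]*d,d],-1)
    P=(p-c["t"])@c["R"]; P[d<=0]=np.nan; return P
def proj(c,X):
    p=c["R"]@np.asarray(X)+c["t"];q=c["mtx"]@p;return q[:2]/q[2]
def circ(p):
    A=np.c_[2*p,np.ones(len(p))];s=np.linalg.lstsq(A,(p**2).sum(1),rcond=None)[0];return s[:2],np.sqrt(s[2]+s[:2]@s[:2])
E
python3 - <<'E'
from h import *
ims=[]
px={"top":dict(jig=(315,218),bush=(249,235),spacer=(394,242)),"side":dict(jig=(260,232),bush=(319,203),spacer=(171,240))}
for n in("top","side"):
    c=dict(np.load(n+".npz"));P=cloud(c)
    for k,(u,v) in px[n].items():
        w=P[v-22:v+23,u-22:u+23].reshape(-1,3);w=w[np.isfinite(w[:,0])]
        m0=P[v-6:v+7,u-6:u+7].reshape(-1,3);m0=np.nanmedian(m0,0)
        w=w[np.hypot(*(w[:,:2]-m0[:2]).T)<.05]
        print(n,k,m0.round(4),"maxz",np.sort(w[:,2])[-5:].round(3))
        for a,b in((.004,.012),(.012,.022),(.022,.04),(.075,.095),(.11,.145)):
            s=w[(w[:,2]>a)&(w[:,2]<b)]
            if len(s)>4:print("  ",a,b,len(s),s.mean(0).round(4),((s.max(0)+s.min(0))/2).round(4),np.ptp(s,axis=0).round(4))
        if k!="jig":ims.append(cv2.resize(c["color"][v-22:v+23,u-45:u+46,::-1],(400,200),interpolation=cv2.INTER_CUBIC))
cv2.imwrite("pics/crop1.png",np.vstack([np.hstack(ims[:2]),np.hstack(ims[2:])]))
E
```

```text
top jig [ 0.5463 -0.0127  0.0846] maxz [0.135 0.135 0.136 0.136 0.138]
   0.004 0.012 103 [ 0.5476 -0.0108  0.0108] [ 0.5465 -0.0141  0.0087] [0.0968 0.0968 0.0067]
   0.012 0.022 635 [ 0.5432 -0.0117  0.0157] [ 0.5459 -0.0139  0.0169] [0.0968 0.0965 0.0098]
   0.022 0.04 23 [ 0.5497 -0.0061  0.026 ] [ 0.551  -0.0147  0.0305] [0.0565 0.0534 0.0168]
   0.075 0.095 158 [ 0.5492 -0.0137  0.0842] [ 0.5498 -0.0143  0.0856] [0.0381 0.0379 0.0135]
   0.11 0.145 27 [ 0.5492 -0.0138  0.1315] [ 0.5504 -0.0145  0.1251] [0.0134 0.0129 0.026 ]
top bush [0.5089 0.168  0.0165] maxz [0.032 0.032 0.032 0.033 0.033]
   0.004 0.012 137 [0.5092 0.1689 0.0072] [0.5099 0.1742 0.008 ] [0.0572 0.079  0.0079]
   0.012 0.022 9 [0.4999 0.1648 0.0144] [0.4999 0.1666 0.0157] [0.0278 0.0426 0.0073]
   0.022 0.04 82 [0.5084 0.1688 0.0286] [0.5085 0.1679 0.0277] [0.0333 0.0306 0.0113]
top spacer [ 0.4773 -0.2411  0.014 ] maxz [0.019 0.02  0.021 0.021 0.021]
   0.004 0.012 44 [ 0.4775 -0.2375  0.0085] [ 0.4817 -0.2512  0.008 ] [0.0753 0.0726 0.0079]
   0.012 0.022 189 [ 0.4779 -0.2388  0.0153] [ 0.4774 -0.2394  0.01
[... 456 characters left out ...]
 0.0399 0.0139]
   0.11 0.145 46 [ 0.5552 -0.0166  0.1282] [ 0.5533 -0.0161  0.1261] [0.0136 0.0125 0.0305]
side bush [0.5168 0.1635 0.0206] maxz [0.033 0.033 0.033 0.034 0.036]
   0.004 0.012 142 [0.5192 0.1618 0.0078] [0.5245 0.1641 0.008 ] [0.0724 0.0901 0.008 ]
   0.012 0.022 32 [0.5171 0.1649 0.0176] [0.5163 0.1692 0.0171] [0.0302 0.0362 0.0098]
   0.022 0.04 94 [0.5121 0.1667 0.0289] [0.5115 0.1668 0.0289] [0.0328 0.0323 0.0137]
side spacer [ 0.4791 -0.2398  0.0158] maxz [0.021 0.021 0.021 0.022 0.022]
   0.004 0.012 56 [ 0.4898 -0.2414  0.007 ] [ 0.4856 -0.244   0.008 ] [0.0722 0.0868 0.0079]
   0.012 0.022 235 [ 0.4804 -0.2412  0.0162] [ 0.4796 -0.2419  0.017 ] [0.0488 0.0494 0.0096]
```

View pics/crop1.png

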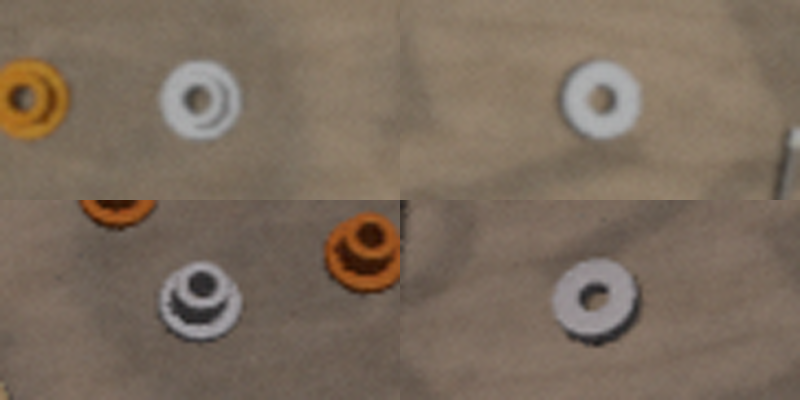

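The crop confirms the silver flanged bush with a neck up (its orange twins lie nearby) and the plain silver ring. Next I'll get the jig's angle.

```bash
python3 - <<'E'
from h import *
for n in("top","side"):
    c=dict(np.load(n+".npz"));P=cloud(c)
    hsv=cv2.cvtColor(c["color"],cv2.COLOR_RGB2HSV)
    m=(P[...,2]>.011)&(P[...,2]<.021)&(np.hypot(P[...,0]-.552,P[...,1]+.015)<.09)
    m=cv2.morphologyEx(m.astype(np.uint8),cv2.MORPH_OPEN,np.ones((3,3)))
    p=P[m>0][:,:2];print(n,len(p),cv2.minAreaRect(np.float32(p*1000)))
w=__import__("plant").robot.read_camera("wrist");print(w["R"],w["t"],w["mtx"])
E
```

```text
top 1067 ((550.1123046875, -13.863521575927734), (128.38194274902344, 99.15449523925781), 3.9515116214752197)
side 1198 ((551.676025390625, -15.951026916503906), (131.51377868652344, 100.36083221435547), 4.351943016052246)
[[ 0.32120104  0.94700982 -0.00151502]
 [ 0.90379922 -0.30606661  0.2991157 ]
 [ 0.28280181 -0.09744555 -0.95421565]] [-0.59917069 -0.0342513   0.39202677] [[302.62825609   0.         280.11816954]
 [  0.         302.62825609 210.31679861]
 [  0.           0.           1.        ]]
```

Emit:
{"fn": "drive_tool", "kwargs": {"moves": [93,0,0,0,0,0,-6.3,93,0,0,0,0,0,-6.3,93,0,0,0,0,0,-6.2,93,-20,-50,0,0,0,0,93,-20,-50,0,0,0,0,93,-20,-50,0,0,0,0,93,-20,-50,0,0,0,0,93,-20,-50,0,0,0,0]}}

```text
t: 0.95
tool_pos: [0.2859, 0.3344, 0.4044]
orientation: [0.003, -3.142, 0.0]
force: [1.1, 0.7, 0.6]
opening: 0.0929
gripper_force: 0.0
```

Emit:
{"fn": "drive_tool", "kwargs": {"moves": [93,-16,-46,0,0,0,0,93,-16,-46,0,0,0,0,93,-16,-46,0,0,0,0,93,-16,-46,0,0,0,0,93,-16,-46,0,0,0,0,93,-16,-46,0,0,0,0,93,-16,-46,0,0,0,0,93,-16,-46,0,0,0,0]}}

```text
t: 1.75
tool_pos: [0.4143, -0.0337, 0.4048]
orientation: [-0.002, 3.141, -0.0]
force: [1.3, 1.4, -0.6]
opening: 0.0934
gripper_force: 0.0
```

Emit:
{"fn": "drive_tool", "kwargs": {"moves": [93,-16,-46,0,0,0,0,93,-16,-46,0,0,0,0,93,-16,-46,0,0,0,0,93,-10,-40,50,0,0,-4.1,93,0,0,20,0,0,0,93,0,0,0,0,0,0]}}

```text
t: 2.35
tool_pos: [0.4688, -0.2006, 0.3419]
orientation: [0.111, -3.133, -0.006]
force: [-0.8, 1.2, -0.1]
opening: 0.0931
gripper_force: 0.0
```

```bash
cat > wr.py <<'E'
import sys;from h import *;from plant import robot
from scipy.spatial.transform import Rotation as Ro
c=robot.read_camera("wrist");s=robot.read_state();P=cloud(c)
Rt=Ro.from_rotvec(s["orientation"]).as_matrix();T=s["tool_pos"]
g=T+Rt@[0,0,.167]
cv2.imwrite(f"pics/{sys.argv[1]}.png",c["color"][:,:,::-1])
np.savez(sys.argv[1]+".npz",T=T,Rt=Rt,**{k:c[k] for k in("color","depth","mtx","R","t")})
print("TCP",T.round(4),"tilt",Rt[:,2].round(4),"yaw_y",np.degrees(np.arctan2(Rt[1,1],Rt[0,1])).round(2),"F",s["force"].round(2))
def look(z0,z1,guess,r=.035):
    m=(P[...,2]>z0)&(P[...,2]<z1)&(np.hypot(P[...,0]-guess[0],P[...,1]-guess[1])<r)
    v,u=np.nonzero(m); p=P[m]
    if len(p)<8: print("few",len(p));return
    (cx,cy),rr=cv2.minEnclosingCircle(np.float32(p[:,:2]*1000))
    print(z0,z1,"n",len(p),"mean",p.mean(0).round(4),"encl",round(cx/1e3,4),round(cy/1e3,4),"r",round(rr/1e3,4),"px",u.min(),u.max(),v.min(),v.max())
    d=np.array([cx/1e3,cy/1e3,g[2]])-T; print("  shift tool mm",(Rt.T@d*1e3).round(1))
for a in sys.argv[2:]: z0,z1,x,y,r=map(float,a.split(","));look(z0,z1,(x,y),r)
E
python3 wr.py w1 .013,.022,.479,-.24,.035
```

```text
TCP [ 0.4694 -0.2003  0.3443] tilt [-0.0039  0.0024 -1.    ] yaw_y 94.11 F [-0.16 -0.3   0.3 ]
0.013 0.022 n 1428 mean [ 0.4766 -0.2413  0.0155] encl 0.4775 -0.2412 r 0.0248 px 217 263 184 228
  shift tool mm [ -5.7 -41.8 166.9]
```

Emit:
{"fn": "drive_tool", "kwargs": {"moves": [93,-6,-42,0,0,0,0,93,0,0,40,0,0,0,93,0,0,40,0,0,0,93,0,0,40,0,0,0,93,0,0,0,0,0,0,93,0,0,0,0,0,0]}}

```text
t: 3.0
tool_pos: [0.4797, -0.2414, 0.2278]
orientation: [-0.116, 3.139, -0.0]
force: [0.6, -0.2, 1.0]
opening: 0.0929
gripper_force: 0.0
```

```bash
python3 wr.py w2 .013,.022,.4775,-.241,.035
```

```text
TCP [ 0.4804 -0.242   0.2292] tilt [ 0.0029 -0.0018 -1.    ] yaw_y 94.22 F [-0.12  0.76  1.59]
0.013 0.022 n 3271 mean [ 0.4763 -0.2417  0.0155] encl 0.4775 -0.2415 r 0.025 px 244 315 206 272
  shift tool mm [  3.3   1.  167. ]
```

View pics/w2.png

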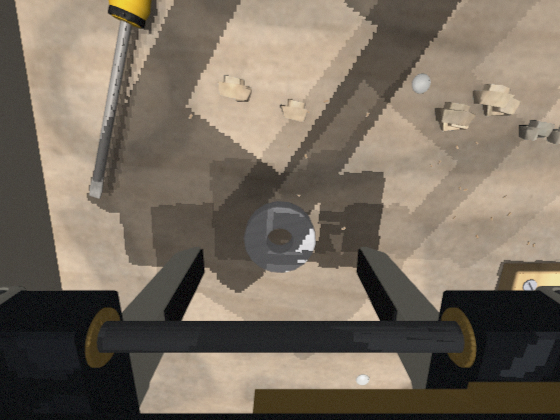

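The ring (280,237) sits between the open fingertips (200,255)/(362,255). I'll descend and grip.

Emit:
{"fn": "drive_tool", "kwargs": {"moves": [93,3,1,20,0,0,0,93,0,0,19,0,0,0,93,0,0,0,0,0,0,50,0,0,0,0,0,0,40,0,0,0,0,0,0,40,0,0,0,0,0,0,40,0,0,0,0,0,0], "grip_force": 20}}

```text
t: 3.75
tool_pos: [0.4766, -0.2413, 0.1883]
orientation: [-0.114, 3.138, -0.001]
force: [0.3, 0.9, 0.1]
opening: 0.0652
gripper_force: 0.0
```

Emit:
{"fn": "drive_tool", "kwargs": {"moves": [40,0,0,0,0,0,0,40,0,0,0,0,0,0]}}

```text
t: 3.95
tool_pos: [0.4762, -0.2411, 0.1873]
orientation: [-0.114, 3.139, -0.0]
force: [0.3, 0.7, 3.5]
opening: 0.0503
gripper_force: 20.1
```

Emit:
{"fn": "drive_tool", "kwargs": {"moves": [40,0,0,-20,0,0,0,40,0,0,-50,0,0,0,40,0,0,-50,0,0,0,40,0,0,-50,0,0,0,40,0,40,0,0,0,0,40,0,40,0,0,0,0,40,0,40,0,0,0,0,40,-10,40,0,0,0,0]}}

```text
t: 4.75
tool_pos: [0.4736, -0.0795, 0.3571]
orientation: [0.113, -3.139, 0.0]
force: [1.0, -0.6, 0.2]
opening: 0.05
gripper_force: 20.0
```

Emit:
{"fn": "drive_tool", "kwargs": {"moves": [40,-10,40,0,0,0,0,40,-10,20,0,0,0,0,40,0,0,0,0,0,0,40,0,0,0,0,0,0,40,0,0,0,0,0,0]}}

```text
t: 5.25
tool_pos: [0.4899, -0.0203, 0.357]
orientation: [0.113, -3.139, 0.001]
force: [0.0, 0.3, -1.7]
opening: 0.0501
gripper_force: 20.0
```

```bash
python3 wr.py w3 .128,.145,.551,-.015,.03 .08,.09,.551,-.015,.04 .01,.02,.551,-.015,.09 .16,.21,.5,-.015,.03
```

```text
TCP [ 0.4898 -0.0204  0.357 ] tilt [-5.e-04 -2.e-04 -1.e+00] yaw_y 94.1 F [ 0.7  -0.96  0.29]
0.128 0.145 n 32 mean [ 0.5518 -0.0159  0.1361] encl 0.5527 -0.0157 r 0.0047 px 274 286 312 315
  shift tool mm [-63.1   0.3 167. ]
0.08 0.09 n 316 mean [ 0.54   -0.0161  0.0849] encl 0.5403 -0.0161 r 0.0126 px 267 294 260 275
  shift tool mm [-50.8   0.8 167. ]
0.01 0.02 n 3854 mean [ 0.511  -0.0186  0.0146] encl 0.5494 -0.015 r 0.0807 px 235 325 191 294
  shift tool mm [-59.9   1.2 167. ]
0.16 0.21 n 4936 mean [ 0.4917 -0.0168  0.1853] encl 0.4889 -0.0193 r 0.0272 px 230 336 236 312
  shift tool mm [  0.8   1.3 167. ]
```

View pics/w3.png

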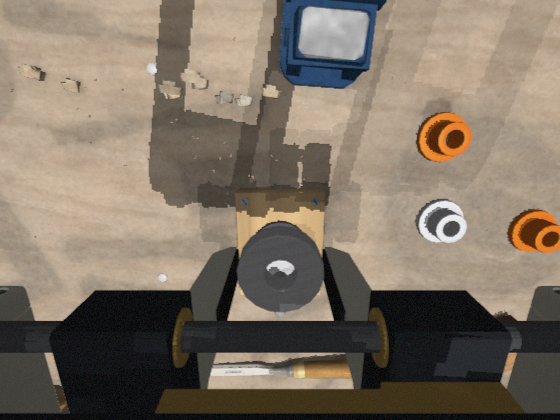

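The ring (280,268) hides the post, which only peeks out at (280,312): image down is +x. I'll pass beyond the post to see it.

Emit:
{"fn": "drive_tool", "kwargs": {"moves": [40,-40,0,0,0,0,0,40,-40,0,0,0,0,0,40,-40,0,0,0,0,0,40,0,0,0,0,0,0,40,0,0,0,0,0,0,40,0,0,0,0,0,0]}}

```text
t: 5.9
tool_pos: [0.6091, -0.0115, 0.3572]
orientation: [0.113, -3.139, 0.0]
force: [-0.7, -0.1, -0.1]
opening: 0.0501
gripper_force: 20.0
```

```bash
python3 wr.py w4 .128,.145,.551,-.015,.03 .134,.145,.551,-.015,.03 .08,.09,.551,-.015,.03 .01,.02,.551,-.015,.09 .181,.192,.61,-.015,.04
python3 - <<'E'
from h import *
d=dict(np.load("w4.npz"))
print(proj(d,[.552,-.0157,.137]),proj(d,d["T"]+d["Rt"]@[0,0,.1855-.016]))
cv2.imwrite("pics/w4c.png",cv2.resize(d["color"][120:320,180:380,::-1],(600,600),interpolation=cv2.INTER_CUBIC))
E
```

```text
TCP [ 0.609  -0.0114  0.3576] tilt [ 3.e-04 -1.e-04 -1.e+00] yaw_y 94.12 F [-0.27 -0.94 -0.41]
0.128 0.145 n 336 mean [ 0.5496 -0.016   0.134 ] encl 0.55 -0.016 r 0.0075 px 270 289 143 165
  shift tool mm [ 59.2  -0.3 167. ]
0.134 0.145 n 173 mean [ 0.5499 -0.0159  0.136 ] encl 0.5497 -0.016 r 0.0055 px 272 287 147 163
  shift tool mm [ 59.6  -0.4 167. ]
0.08 0.09 n 1616 mean [ 0.5485 -0.0159  0.0847] encl 0.5503 -0.0157 r 0.021 px 255 305 122 173
  shift tool mm [ 5.89e+01 -1.00e-01  1.67e+02]
0.01 0.02 n 9699 mean [ 0.5442 -0.016   0.015 ] encl 0.55 -0.0156 r 0.0804 px 229 330 73 200
  shift tool mm [5.93e+01 1.00e-01 1.67e+02]
0.181 0.192 n 5438 mean [ 0.6079 -0.0117  0.1853] encl 0.6001 -0.0141 r 0.0371 px 207 345 232 312
  shift tool mm [  9.1  -2.1 167. ]
[279.71174296 158.8029706 ] [280.08170174 275.62800158]
```

View pics/w4c.png

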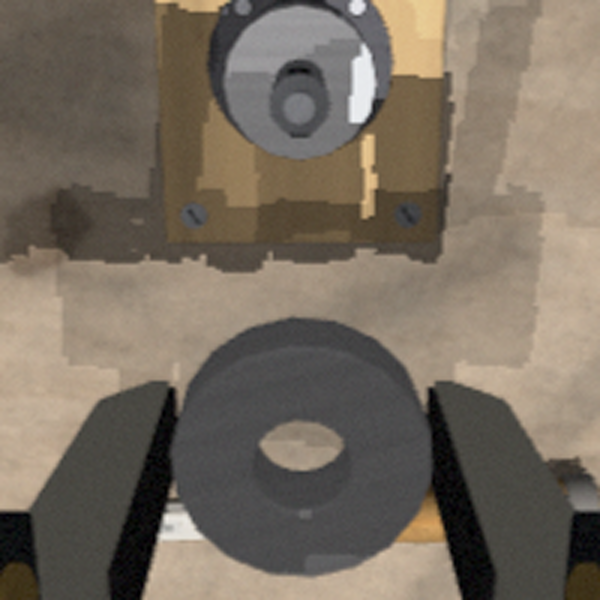

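```bash
cat > bore.py <<'E'
import sys;from h import *
d=dict(np.load(sys.argv[1]+".npz"));z=float(sys.argv[2]);post=np.array([float(sys.argv[3]),float(sys.argv[4])]);w=float(sys.argv[5])
P=cloud(d);T,Rt=d["T"],d["Rt"]
L=(P-T)@Rt
m=(abs(P[...,2]-z)<.004)&(abs(L[...,1])<w)&(abs(L[...,0])<.03)
m=m.astype(np.uint8)
def onplane(pt):
    r=np.c_[(pt-d["mtx"][:2,2])/d["mtx"][0,0],np.ones(len(pt))]@d["R"];C=-d["R"].T@d["t"]
    return (C+r*((z-C[2])/r[:,2])[:,None])
cs,h=cv2.findContours(m,cv2.RETR_CCOMP,cv2.CHAIN_APPROX_NONE)
for c,hh in zip(cs,h[0]):
    if len(c)<30: continue
    X=onplane(c[:,0].astype(float));l=(X-T)@Rt
    k=abs(l[:,1])<w-.003
    o,r=circ(X[k,:2]); o2=(Rt.T@np.r_[o-T[:2],0])*1e3
    print("hole" if hh[3]>=0 else "outer",o.round(4),"r",r.round(4),"in tool mm",o2[:2].round(1),"-> shift tool mm",(Rt.T@np.r_[post-o,0]*1e3).round(1))
print(np.median(P[m>0][:,2]))
E
python3 bore.py w4 .1853 .5498 -.016 .022
```

```text
outer [ 0.6093 -0.0111] r 0.0248 in tool mm [-0.3  0.2] -> shift tool mm [59.7 -0.6 -0. ]
hole [ 0.6091 -0.0112] r 0.0086 in tool mm [-0.1  0.2] -> shift tool mm [59.5 -0.5 -0. ]
0.1852856155595967
```

Emit:
{"fn": "drive_tool", "kwargs": {"moves": [40,30,0,0,0,0,0,40,29.5,-0.5,0,0,0,0,40,0,0,0,0,0,0,40,0,0,0,0,0,0,40,0,0,15,0,0,0,40,0,0,15,0,0,0,40,0,0,10,0,0,0,40,0,0,0,0,0,0]}}

```text
t: 6.75
tool_pos: [0.5496, -0.0154, 0.3138]
orientation: [0.114, -3.134, -0.001]
force: [-1.0, 0.4, -1.1]
opening: 0.05
gripper_force: 20.0
```

Emit:
{"fn": "drive_tool", "kwargs": {"moves": [40,0,0,10,0,0,0,40,0,0,10,0,0,0,40,0,0,10,0,0,0,40,0,0,8,0,0,0,40,0,0,3,0,0,0,40,0,0,1,0,0,0,40,0,0,0,0,0,0]}}

```text
t: 7.45
tool_pos: [0.5506, -0.0155, 0.2753]
orientation: [-0.114, 3.139, -0.0]
force: [0.2, -0.1, -1.3]
opening: 0.0502
gripper_force: 20.0
```

Emit:
{"fn": "drive_tool", "kwargs": {"moves": [40,0,0,1,0,0,0,40,0,0,1,0,0,0,40,0,0,0.5,0,0,0,40,0,0,0,0,0,0,40,0,0,0,0,0,0]}}

```text
t: 7.95
tool_pos: [0.5505, -0.0155, 0.2727]
orientation: [-0.114, 3.139, -0.0]
force: [0.2, -0.1, -0.7]
opening: 0.0497
gripper_force: 20.0
```

Emit:
{"fn": "drive_tool", "kwargs": {"moves": [40,0,0,1,0,0,0,40,0,0,0,0,0,0,40,0,0,0,0,0,0]}}

```text
t: 8.25
tool_pos: [0.5506, -0.0155, 0.272]
orientation: [-0.114, 3.139, -0.0]
force: [-1.0, 0.8, 1.5]
opening: 0.0499
gripper_force: 20.0
```

Emit:
{"fn": "drive_tool", "kwargs": {"moves": [60,0,0,0,0,0,0,70,0,0,0,0,0,0,80,0,0,0,0,0,0,80,0,0,-20,0,0,0,93,0,0,-40,0,0,0,93,0,0,-40,0,0,0,93,0,0,0,0,0,0]}}

```text
t: 8.95
tool_pos: [0.5521, -0.0157, 0.3787]
orientation: [-0.114, 3.129, -0.003]
force: [1.4, -0.4, 0.9]
opening: 0.0927
gripper_force: 0.0
```

```bash
python3 wr.py w5 .096,.108,.55,-.016,.04 .13,.145,.55,-.016,.02
```

```text
TCP [ 0.5515 -0.0156  0.3755] tilt [ 6.9e-03 -9.0e-04 -1.0e+00] yaw_y 94.18 F [ 0.37  0.21 -0.83]
0.096 0.108 n 1914 mean [ 0.5496 -0.0149  0.1005] encl 0.552 -0.0147 r 0.025 px 254 309 183 236
  shift tool mm [  0.6   1.1 167. ]
0.13 0.145 n 220 mean [ 0.5488 -0.0159  0.1341] encl 0.5497 -0.0158 r 0.007 px 272 289 212 228
  shift tool mm [  2.9   0.2 167. ]
```

Emit:
{"fn": "drive_tool", "kwargs": {"moves": [93,5,40,0,0,0,0,93,5,40,0,0,0,0,93,5,40,0,0,0,0,93,5,40,0,0,0,0,93,7,26,40,0,0,0,93,0,0,20,0,0,0,93,0,0,0,0,0,0,93,0,0,0,0,0,0]}}

```text
t: 9.8
tool_pos: [0.5096, 0.1678, 0.3108]
orientation: [0.114, -3.137, 0.001]
force: [0.2, -0.3, 0.2]
opening: 0.0927
gripper_force: 0.0
```

```bash
python3 wr.py w6 .025,.036,.51,.168,.03 .004,.036,.51,.168,.03; python3 bore.py w6 .030 .51 .168 .04
```

```text
TCP [0.5103 0.1676 0.3121] tilt [ 2.e-04 -1.e-04 -1.e+00] yaw_y 94.14 F [0.61 0.62 0.42]
0.025 0.036 n 770 mean [0.508  0.1675 0.0292] encl 0.5086 0.1675 r 0.0168 px 262 298 194 229
  shift tool mm [  1.7  -0.  167. ]
0.004 0.036 n 1953 mean [0.5046 0.1673 0.0172] encl 0.5088 0.1676 r 0.0258 px 254 306 180 230
  shift tool mm [1.50e+00 1.00e-01 1.67e+02]
outer [0.5081 0.1675] r 0.0163 in tool mm [ 2.2 -0. ] -> shift tool mm [-1.9  0.4  0. ]
hole [0.508  0.1676] r 0.009 in tool mm [2.2 0.1] -> shift tool mm [-2.   0.3  0. ]
0.029386603827427332
```

Emit:
{"fn": "drive_tool", "kwargs": {"moves": [93,2,0,40,0,0,0,93,0,0,40,0,0,0,93,0,0,26,0,0,0,60,0,0,9.5,0,0,0,50,0,0,0,0,0,0,40,0,0,0,0,0,0,30,0,0,0,0,0,0,25,0,0,0,0,0,0], "grip_force": 25}}

```text
t: 10.65
tool_pos: [0.5089, 0.168, 0.198]
orientation: [-0.114, 3.136, 0.001]
force: [0.9, 0.3, 0.4]
opening: 0.0577
gripper_force: 0.0
```

Emit:
{"fn": "drive_tool", "kwargs": {"moves": [25,0,0,0,0,0,0,25,0,0,0,0,0,0,25,0,0,0,0,0,0]}}

```text
t: 10.95
tool_pos: [0.508, 0.1679, 0.1963]
orientation: [-0.115, 3.139, -0.0]
force: [-0.8, 0.5, 2.0]
opening: 0.0336
gripper_force: 8.6
```

Emit:
{"fn": "drive_tool", "kwargs": {"moves": [25,0,0,0,0,0,0,25,0,0,-20,0,0,0,25,0,0,-45,0,0,0,25,0,0,-50,0,0,0,25,0,0,-45,0,0,0,25,-22,-40,0,0,0,0,25,-22,-40,0,0,0,0,25,-22,-40,0,0,0,0]}}

```text
t: 11.75
tool_pos: [0.5831, 0.052, 0.3567]
orientation: [-0.116, 3.138, 0.0]
force: [0.5, 0.2, -1.7]
opening: 0.033
gripper_force: 25.0
```

Emit:
{"fn": "drive_tool", "kwargs": {"moves": [25,-22,-40,0,0,0,0,25,0,-26,0,0,0,0,25,0,0,0,0,0,0,25,0,0,0,0,0,0,25,0,0,0,0,0,0]}}

```text
t: 12.25
tool_pos: [0.609, -0.0103, 0.3558]
orientation: [0.116, -3.139, -0.001]
force: [-0.5, 0.3, -1.5]
opening: 0.0332
gripper_force: 25.0
```

```bash
python3 wr.py w7 .128,.145,.55,-.016,.02 .096,.105,.55,-.016,.035 .17,.2,.61,-.012,.017; python3 bore.py w7 .190 .5498 -.016 .016
python3 - <<'E'
from h import *
d=dict(np.load("w7.npz"))
cv2.imwrite("pics/w7c.png",cv2.resize(d["color"][120:320,180:380,::-1],(600,600),interpolation=cv2.INTER_CUBIC))
E
```

```text
TCP [ 0.609  -0.0101  0.356 ] tilt [-4.e-04  4.e-04 -1.e+00] yaw_y 94.25 F [-0.14 -0.91 -1.29]
0.128 0.145 n 337 mean [ 0.5496 -0.0159  0.1341] encl 0.5501 -0.0157 r 0.0072 px 268 288 144 165
  shift tool mm [ 59.1  -1.4 167. ]
0.096 0.105 n 2809 mean [ 0.5511 -0.0149  0.1006] encl 0.5521 -0.0149 r 0.0249 px 247 311 120 184
  shift tool mm [ 57.   -0.7 167. ]
0.17 0.2 n 2623 mean [ 0.6089 -0.0122  0.1858] encl 0.6098 -0.0119 r 0.017 px 248 307 238 304
  shift tool mm [ -0.8  -2.  167. ]
outer [ 0.6082 -0.0099] r 0.0165 in tool mm [0.7 0.2] -> shift tool mm [58.7 -1.7  0. ]
hole [ 0.6081 -0.0099] r 0.0087 in tool mm [0.9 0.2] -> shift tool mm [58.6 -1.7  0. ]
0.18882416711314254
```

View pics/w7c.png

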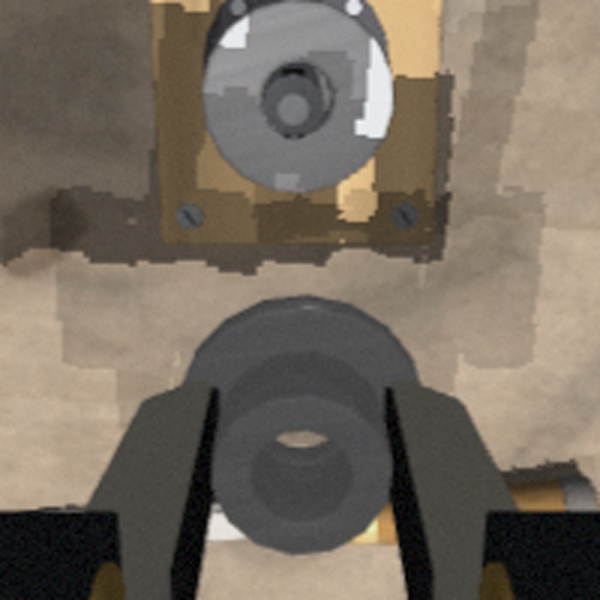

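The spacer is home round the post (crop 293,105) and the bush is upright in the grip, with its bore at (300,480). I'll shift (58.5,-1.7) and thread it on.

Emit:
{"fn": "drive_tool", "kwargs": {"moves": [25,30,-1.7,0,0,0,0,25,28.5,0,0,0,0,0,25,0,0,0,0,0,0,25,0,0,0,0,0,0,25,0,0,12,0,0,0,25,0,0,12,0,0,0,25,0,0,6,0,0,0,25,0,0,0,0,0,0]}}

```text
t: 13.1
tool_pos: [0.5507, -0.0171, 0.3238]
orientation: [0.114, -3.136, -0.001]
force: [-1.1, -0.1, -1.6]
opening: 0.0334
gripper_force: 25.0
```

Emit:
{"fn": "drive_tool", "kwargs": {"moves": [25,0,0,8,0,0,0,25,0,0,8,0,0,0,25,0,0,6,0,0,0,25,0,0,4,0,0,0,25,0,0,0,0,0,0,25,0,0,0,0,0,0]}}

```text
t: 13.7
tool_pos: [0.5511, -0.0172, 0.3002]
orientation: [-0.114, 3.139, -0.0]
force: [-0.5, 0.4, -1.5]
opening: 0.033
gripper_force: 25.0
```

Emit:
{"fn": "drive_tool", "kwargs": {"moves": [25,0,0.8,1,0,0,0,25,0,0,1,0,0,0,25,0,0,1,0,0,0,25,0,0,1,0,0,0,25,0,0,0,0,0,0,25,0,0,0,0,0,0]}}

```text
t: 14.3
tool_pos: [0.5511, -0.0164, 0.2964]
orientation: [-0.114, 3.139, -0.0]
force: [-0.4, 1.2, 1.6]
opening: 0.033
gripper_force: 25.0
```

Emit:
{"fn": "drive_tool", "kwargs": {"moves": [25,0,0,2,0,0,0,25,0,0,2,0,0,0,25,0,0,2,0,0,0,25,0,0,2,0,0,0,25,0,0,2,0,0,0,25,0,0,2,0,0,0,25,0,0,0,0,0,0,25,0,0,0,0,0,0]}}

```text
t: 15.1
tool_pos: [0.5512, -0.0164, 0.2846]
orientation: [-0.115, 3.139, -0.0]
force: [-1.7, -0.4, 6.0]
opening: 0.0329
gripper_force: 25.0
```

```bash
cat > f.py <<'E'
from h import *;from plant import robot
F=[];T=[]
for _ in range(5):
    c=robot.read_camera("side");s=robot.read_state();F.append(s["force"]);T.append(s["tool_pos"])
print(np.mean(F,0).round(2),np.std(F,0).round(2),np.mean(T,0).round(4),s["opening"],s["t"])
np.savez("s1.npz",**{k:c[k] for k in("color","depth","mtx","R","t")})
P=cloud(c)
for u0,v0,u1,v1 in[(0,0,560,420)]:
    m=(np.hypot(P[...,0]-.55,P[...,1]+.016)<.03)
    z=P[m][:,2];print(np.histogram(z,bins=np.arange(.06,.2,.01)))
E
python3 f.py
```

```text
[-2.09  0.26  6.88] [0.39 0.6  0.47] [ 0.5512 -0.0164  0.2847] 0.03333740499914914 15.35
(array([  0,  18,  27, 102,  45,  93,  45,  24,   8,   2,   3,   3,   0,
         7]), array([0.06, 0.07, 0.08, 0.09, 0.1 , 0.11, 0.12, 0.13, 0.14, 0.15, 0.16,
       0.17, 0.18, 0.19, 0.2 ]))
```

Emit:
{"fn": "drive_tool", "kwargs": {"moves": [25,0.8,0,1,0,0,0,25,0,0,1,0,0,0,25,0,0,1,0,0,0,25,0,0,0,0,0,0,25,0,0,0,0,0,0]}}

```text
t: 15.85
tool_pos: [0.5508, -0.0164, 0.2822]
orientation: [-0.114, 3.137, -0.0]
force: [-1.3, 1.2, 7.9]
opening: 0.0331
gripper_force: 25.0
```

```bash
python3 f.py; python3 - <<'E'
from h import *
from plant import robot
a=dict(np.load("s1.npz"))["color"];b=robot.read_camera("wrist")["color"]
u,v=map(int,proj(dict(np.load("s1.npz")),[.55,-.016,.12]))
x=cv2.resize(a[v-35:v+35,u-23:u+24],(402,600),interpolation=cv2.INTER_CUBIC);y=cv2.resize(b[180:330,230:330],(398,600),interpolation=cv2.INTER_CUBIC)
cv2.imwrite("pics/fin.png",np.hstack([x,y])[:,:,::-1])
E
```

```text
[-1.23  1.24  8.16] [0.66 0.39 0.5 ] [ 0.5508 -0.0164  0.2823] 0.03321539064478096 16.1
(array([  0,  26,  22, 111,  42, 103,  28,  22,   6,   4,   2,   2,   1,
        14]), array([0.06, 0.07, 0.08, 0.09, 0.1 , 0.11, 0.12, 0.13, 0.14, 0.15, 0.16,
       0.17, 0.18, 0.19, 0.2 ]))
```

View pics/fin.png

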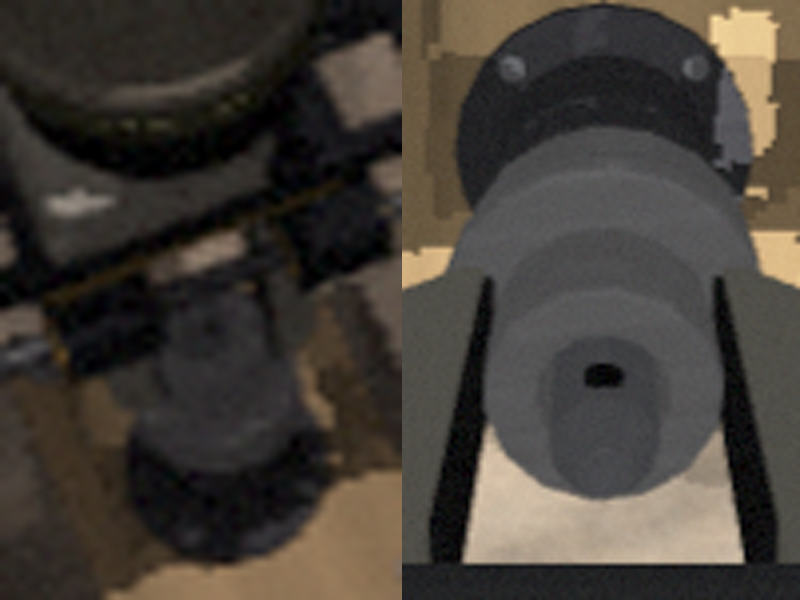

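The picture shows the black cross hole (603,375) clear above the bush top, with the spacer under the flange. The reading is 8.2 N, so I'll press 2 mm more.

Emit:
{"fn": "drive_tool", "kwargs": {"moves": [25,0.4,0,1,0,0,0,25,0,0,1,0,0,0,25,0,0,0,0,0,0,25,0,0,0,0,0,0,25,0,0,0,0,0,0,25,0,0,0,0,0,0]}}

```text
t: 16.75
tool_pos: [0.5506, -0.0164, 0.2806]
orientation: [-0.114, 3.136, -0.0]
force: [0.2, 0.9, 8.7]
opening: 0.0329
gripper_force: 25.0
```

```bash
python3 f.py
```

```text
[-0.09  1.    9.36] [0.51 0.46 0.67] [ 0.5506 -0.0164  0.2806] 0.032788396440486714 17.0
(array([  2,  26,  32,  99,  46, 101,  26,  19,   5,   3,   2,   2,   1,
        15]), array([0.06, 0.07, 0.08, 0.09, 0.1 , 0.11, 0.12, 0.13, 0.14, 0.15, 0.16,
       0.17, 0.18, 0.19, 0.2 ]))
```

```bash
python3 -c "
from plant import robot
print(robot.close_job())"
```

```text
the job is handed in; nothing more can be done
None
```

The spacer is home on the seat and the bush is threaded on top, flange down. The arm is holding it pressed about 16 mm down (stop at 28 mm) with a measured 9.4 N. The cross hole showed clear above the bush in the picture taken just before the last 2 mm of press. I never moved the sanding block, tape roll or bolt. The job is handed in at 17 s of the 64 s allowed; the hand-in call returned no verdict.

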